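# Feel for the tenon, turn the handle blank the right way and lay it in the ferrule jig

## Task

Two tool-handle blanks lie beside the ferrule jig; take the one nearer to the jig. While it still lies on the bench, feel one of its ends with the fingertips to find out which end has the tenon, then turn it the right way round and lay it in the jig so that it lies flat on the rail with the tenon through the notch. Leave the other blank where it is.

Things in the scene. Friction and masses are not known exactly. Their poses are not given: they have to be found in the camera images.
- blank_1_mid (a point): Wooden handle blank lying on the bench: octagonal body 40 mm across flats, 100 mm long, plus on one end a centred round tenon, 24 mm diameter, 24 mm long; 124 mm overall, 120 g. Point: middle of the overall length, on the axis, 20 mm up; x along the blank, z up. Its axes do not tell which end is the tenon: feel it (fingers close to 24 mm on the last 20 mm of the tenon end, 40 mm on the plain end) or look.
- blank_2_mid (a point): A second blank of the same shape and sizes, point and axes as for blank_1 (again the axes do not tell which end is the tenon; it need not be the same end as on blank_1). The two lie side by side, both pointing roughly away from the robot, and swap places from start to start.
- jig_seat (a point): Fixed wooden ferrule jig left of the blanks. Point: where the middle of the blank's overall length comes to lie when seated, on the blank's axis, 34 mm above the bench; x along the seat towards the notch, z up. A rail (30 mm wide, top 14 mm above the bench) carries the body; its sides are open for fingers from x = -50 to +45 mm, over a 6 mm base board. Play: 8 mm along, 5 mm across, either way.
- jig_notch (a point): Middle of the open-topped notch in the jig's end plate, 52 mm along x from jig_seat, same axes and height. Plate 12 mm thick, top 40 mm above the bench; notch 34 mm wide, sill at 17 mm: the tenon drops in from above, the 40 mm body cannot. At the jig's other end are a stop (inner face 70 mm behind jig_seat, 41 mm high) and two cheeks 37 mm high, 50 mm apart, 20 mm long.
Not all that is in view belongs to the job. What is shaped like the part that bears blank_2_mid but yellow is not meant.

How it is judged:
By the outcome, as a careful person would: the job done as asked, in the order asked, and still so for the second after the job is handed in, with the robot touching nothing.
It also fails if it takes over 50 s, if anything falls off the work surface, if the arm or the gripper's body presses on something with over 40 N, if the wrist force passes 120 N, or if a joint passes its speed limit or range.

## Robot

A 6-joint arm with a two-finger parallel gripper is mounted at the origin on a cart in front of the work surface, level with it; the furniture and walls round the work are solid. World frame = base frame: x ahead of the robot, y to its left, z up, the work surface at z = 0. Lengths are in mm, angles in rad, forces in N, time in s.
With the tool pointing down it reaches from about 325 to 750 mm from the base axis. Payload 7.6 kg.
Tool frame: the origin (TCP) lies at the very end of the fingers, on their centre line; the grasp point (between the pads) lies 19 mm behind it; z points along the fingers, x is the direction in which the jaws open and shut, and the axes are right-handed (so a half turn about z gives the same grasp; the last joint's range is limited). The gripper opens to 85 mm and grips with 20 to 120 N. Pads are 22 mm wide; open, the fingers measure 114 mm over their backs; the gripper's body (76 mm by 85 mm) begins 54 mm behind the grasp point. The pads swing forward as they close: fully open they stand 13 mm farther back than shut.
Start: joints at [1.147, 0.052, 1.401, -0, 1.689, -0.07], TCP at [181.879, 492.51, 231.323] pointing down, gripper open.
Joint ranges: [-2.9, 2.9], [-0.91, 2.17], [0.12, 2.37], [-1.06, 4.2], [0.26, 2.73], [-2.93, 2.93]. Speed limits (rad/s): [2.57, 2.57, 3.01, 3.14, 3.14, 3.14].

## Interface

Orientations are given as a rotation vector (axis times angle).
In Python, from bench import env, eyes, job_done, spotter gives the robot as it stands.
- The arm moves only by the tool play_rows, never from a script. Its argument "rows" is text: rows parted by semicolons, each of 7 numbers parted by spaces: the opening, from 0 (shut) to 1 (fully open), then the shift along the tool's x, y, z in mm, then the turn, a rotation vector about the tool's x, y, z in rad. A call has 1 to 12 rows; each row shifts and turns the pose as measured when the row begins, along the tool's axes as they then stand; what a row does not reach is not made up. A row lasts 1/8 s, in which the tool goes at most 62.5 mm and 10.7 degrees, less where a joint would pass 70% of its speed; a pose out of reach is approached as far as the arm can. A call with a gripper value outside its range is refused whole. The fingers move at their own pace and stop on an object; "force" is the grip in N (left out, the last holds). Time passes only in rows, so rows that do not move let the fingers close. It gives the time, the measured TCP pose, the force and the opening at its end, in the units of the state.
- env.observe(): the state, without advancing time (a new reading comes with each control period).
- eyes.capture(name): name is "scene" or "side" or "wrist"; returns the picture (480x640x3 uint8, blue, green, red); there is no depth.
- eyes.camera_params(name): a dict with "fx", "fy", "cx", "cy" (pixels), "T" (4x4, takes a point from camera to world coordinates). Camera axes: x right, y down, z forward; pixel columns grow to the right and rows downward; lengths in mm; the calibration is good to about 2 mm. A picture is of the moment at which its call begins: read the wrist's pose just before it. camera_params takes no time and is no camera call; for the wrist camera it gives the pose at the moment of the call.
- job_done(): hands the job in, once; it reports no verdict.
Trained networks look in the newest picture that a camera, given by its name, has taken for a name from the list of things; names that differ only in an ending like _2 or _b are one class to them, and where a whole thing is asked for, a point or a joint stands for the part that bears it (a point fixed in the world has none). Each returns a list of dicts, best first, with "score" (0 to 1); they miss things now and then, are a little off and sometimes report something else, mostly with a low value. They report only what shows in the picture. A call takes as long as a camera call. They do not tell look-alikes from the thing itself.
- spotter.recognise(target, camera): "uv" ([column, row] in pixels, amid what is visible of it).
- spotter.place_of(target, camera): "uv" ([column, row] in pixels: a listed point, or the origin of a listed thing).
The state is a dict: "time_s": time; "joint_positions": joint angles; "joint_vel": joint speeds; "joint_efforts": joint torques, N m; "ee_pos": TCP position; "ee_rot": TCP orientation; "wrist_force": force on the tool from outside, world axes, zero at the start; "ft_torque": the same for the moment, N m; "grip_width": finger opening in mm.
Only numpy, scipy, OpenCV 4.12 (cv2) and the standard library are available. Lean on these libraries where they do the work, as an engineer would, in place of code of your own. Each camera call takes 0.05 s, during which the arm holds its last target. There are 200 camera calls.

## Working session

There is one attempt and no reset: what is moved stays moved. The work goes in short steps, Python scripts to look and compute and a tool call to move; the robot and the scene stay as the last step left them, time stands still between calls to the robot, and variables do not carry over. Pictures are saved under pics/ and viewed, about 8 in all and at most 12, crops included, and the job is handed in when it is done.

Besides the shell and the picture viewer there is one more tool, called after "Request:" by a JSON object that holds its "op" and its "data". play_rows: Moves the arm, as the interface text tells. Its arguments: {"type":"object","properties":{"rows":{"type":"string"},"force":{"type":"number"}},"required":["rows"]}

```bash
ls; mkdir -p pics; cat > h.py <<'E'
import numpy as np, cv2
from bench import env, eyes, spotter, job_done
from scipy.spatial.transform import Rotation as R
def ray(cam,uv,z):
    p=eyes.camera_params(cam);T=np.array(p["T"])
    d=T[:3,:3]@np.array([(uv[0]-p["cx"])/p["fx"],(uv[1]-p["cy"])/p["fy"],1])
    o=T[:3,3];return o+d*(z-o[2])/d[2]
def proj(cam,P):
    p=eyes.camera_params(cam);T=np.linalg.inv(np.array(p["T"]))
    c=T[:3,:3]@np.array(P)+T[:3,3];return [p["fx"]*c[0]/c[2]+p["cx"],p["fy"]*c[1]/c[2]+p["cy"]]
def st():
    s=env.observe();print(s["time_s"],np.round(s["ee_pos"],1),np.round(s["ee_rot"],3),np.round(s["wrist_force"],1),s["grip_width"]);return s
E
python3 - <<'E'
from h import *
st()
for c in ["scene","side","wrist"]:
    cv2.imwrite(f"pics/{c}0.png",eyes.capture(c))
    T=np.array(eyes.camera_params(c)["T"]);print(c,T[:3,3].round(),T[:3,2].round(2))
    for t,z in [("blank_1_mid",20),("blank_2_mid",20),("jig_seat",34),("jig_notch",34)]:
        for r in spotter.place_of(t,c)[:4]: print(c,t,np.round(r["uv"]),round(r["score"],2),ray(c,r["uv"],z).round(1))
a=[cv2.imread(f"pics/{c}0.png") for c in ["scene","side"]]
E
```

```text
pics
0.0 [181.8 492.2 230.5] [ 2.577e+00  1.795e+00 -2.000e-03] [-0.2  0.4  0.2] 85.32006865424637
scene [ -268. -1233.   791.] [ 0.49  0.73 -0.48]
scene blank_1_mid [299. 240.] 0.86 [496.4   9.1  20. ]
scene blank_2_mid [363. 264.] 0.56 [ 562.5 -208.8   20. ]
scene jig_seat [281. 204.] 0.7 [568.4 233.6  34. ]
scene jig_notch [273. 201.] 0.78 [559.1 269.9  34. ]
side [  418. -1274.   515.] [ 0.07  0.93 -0.35]
side blank_1_mid [318. 241.] 0.63 [502.9   2.1  20. ]
side blank_2_mid [349. 271.] 0.65 [ 561.5 -194.3   20. ]
side blank_2_mid [315. 360.] 0.62 [ 460.  -540.4   20. ]
side jig_seat [319. 240.] 0.47 [503.7 -28.6  34. ]
side jig_notch [328. 202.] 0.85 [557.5 299.2  34. ]
wrist [115. 517. 373.] [ 0.26 -0.1  -0.96]
```

View pics/scene0.png

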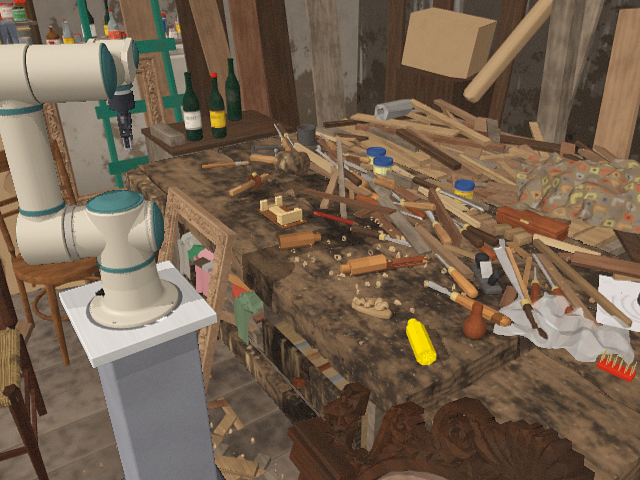

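View pics/side0.png

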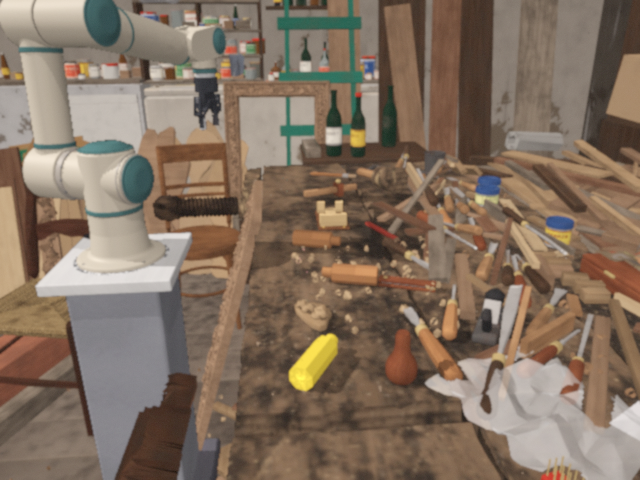

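The scene and side pictures show three candidates. The near blank is at scene (299,240) / side (316,239), and the second blank is at scene (365,264) / side (350,273). The yellow look-alike at scene (421,342) / side (315,360) is out. The jig is at scene (282,212) / side (332,213). The blank at scene (299,240), about (500,5) mm, looks nearer to the jig. I'll check this from above with the wrist camera.

Request:
{"op": "play_rows", "data": {"rows": "1 0 0 -10 0 0 -0.176;1 0 0 -10 0 0 -0.176;1 -49 31 -8 0 0 0;1 -49 31 -8 0 0 0;1 -49 31 -8 0 0 0;1 -49 31 -8 0 0 0;1 -49 31 -8 0 0 0;1 -49 31 -8 0 0 0;1 -49 31 -8 0 0 0;1 -49 31 -8 0 0 0;1 0 0 0 0 0 0"}}

```text
time_s: 2.12
ee_pos: [440.7, 90.8, 318.1]
ee_rot: [2.206, 2.233, 0.002]
wrist_force: [-0.7, 0.4, -0.1]
grip_width: 85.2
```

```bash
python3 - <<'E'
from h import *
s=st();print(np.round(s["joint_positions"],2), R.from_rotvec(s["ee_rot"]).as_matrix().round(3).tolist())
c="wrist"
cv2.imwrite("pics/w1.png",eyes.capture(c))
for t,z in [("blank_1_mid",20),("jig_seat",34),("jig_notch",34)]:
    for r in spotter.place_of(t,c)[:4]: print(t,np.round(r["uv"]),round(r["score"],2),ray(c,r["uv"],z).round(1))
E
```

```text
2.125 [440.7  90.8 318.1] [2.206e+00 2.233e+00 2.000e-03] [-0.7  0.4 -0.1] 85.21912347823765
[ 0.12 -0.17  1.44 -0.    1.87 -1.46] [[-0.012, 1.0, 0.003], [1.0, 0.012, -0.001], [-0.001, 0.003, -1.0]]
blank_1_mid [245. 231.] 0.98 [496.1  13.2  20. ]
jig_seat [453. 293.] 0.79 [557.3 238.8  34. ]
jig_seat [ 48. 283.] 0.6 [ 554.1 -196.2   34. ]
jig_notch [499. 289.] 0.73 [551.7 288.4  34. ]
```

View pics/w1.png

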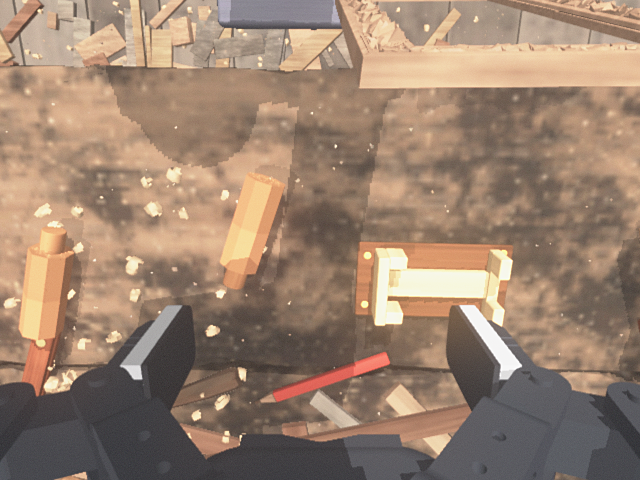

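The wrist picture shows the near blank from (265,178), its plain end, to (235,285), where the tenon seems to be, far from the robot. The other blank is at (48,285). The jig has its stop and cheeks at (388,287), its rail at (440,283) and its notch plate at (499,285). The near blank is clearly the one closer to the jig. I'll check it in one close crop.

```bash
python3 - <<'E'
from h import *
i=cv2.imread("pics/w1.png")[165:335,205:525]
cv2.imwrite("pics/c1.png",cv2.resize(i,None,fx=2.5,fy=2.5,interpolation=cv2.INTER_CUBIC))
E
```

```text
(no output)
```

View pics/c1.png

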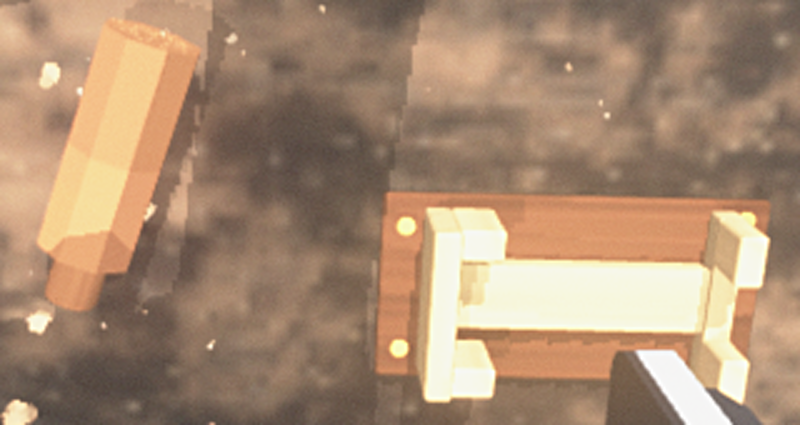

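```bash
python3 - <<'E'
from h import *
print(eyes.camera_params("wrist")["fx"],eyes.camera_params("wrist")["T"])
def q(n,z,*ps):
    print(n,z,[ray("wrist",(p[0]/2.5+205,p[1]/2.5+165),z)[:2].round(1).tolist() for p in ps])
q("blank plain",22,(110,20),(200,48),(155,34)); q("shoulder",22,(40,245),(128,272),(84,258)); q("tip",20,(73,306))
q("stop inner top",41,(460,210),(460,398)); q("cheek corners top",37,(504,215),(493,345),(493,395))
q("rail top",14,(500,261),(710,263),(500,329),(700,333))
q("base",6,(387,193),(768,200),(378,373))
q("plate top inner",40,(712,212),(735,215),(708,258),(737,285),(690,340),(720,400))
E
```

```text
428.70022531561074 [[-1.93260536e-02  9.58688319e-01  2.83801359e-01  3.67068514e+02]
 [ 9.99813046e-01  1.87054346e-02  4.89694252e-03  9.28865991e+01]
 [-6.13986156e-04  2.83842940e-01 -9.58870590e-01  4.59812379e+02]
 [ 0.00000000e+00  0.00000000e+00  0.00000000e+00  1.00000000e+00]]
blank plain 22 [[433.3, 21.0], [444.1, 57.7], [438.7, 39.3]]
shoulder 22 [[531.9, -12.2], [543.7, 25.8], [537.5, 6.7]]
tip 20 [[561.2, 0.7]]
stop inner top 41 [[506.0, 166.0], [592.0, 171.6]]
cheek corners top 37 [[509.1, 185.2], [568.4, 185.0], [592.4, 186.7]]
rail top 14 [[538.5, 190.1], [537.6, 283.6], [571.4, 192.6], [571.6, 283.5]]
base 6 [[510.3, 139.2], [510.2, 308.8], [598.6, 139.0]]
plate top inner 40 [[505.2, 270.3], [506.3, 280.0], [525.4, 271.3], [537.3, 285.1], [563.0, 268.5], [591.3, 285.2]]
```

The crop confirms the near blank: tenon end at crop (73,300), plain end at crop (155,34). The jig's notch is on the +y side. My measurements put the blank's mid near (499,18) mm with its axis at about -18°, and the seat near (555,239) mm. I'll go lower, aligned with the blank, for a closer look.

Request:
{"op": "play_rows", "data": {"rows": "1 -26.5 23 39 0 0 0;1 -26.5 23 39 0 0 0;1 -26.5 23 39 0 0 0;1 0 0 0 0 0 0.163;1 0 0 0 0 0 0.163;1 0 0 0 0 0 0"}}

```text
time_s: 3.08
ee_pos: [510.0, 24.1, 197.9]
ee_rot: [2.525, 1.867, 0.007]
wrist_force: [1.4, -0.4, -0.1]
grip_width: 85.5
```

```bash
python3 - <<'E'
from h import *
s=st();print(np.round(s["joint_positions"],2), R.from_rotvec(s["ee_rot"]).as_matrix().round(3).tolist())
c="wrist"
cv2.imwrite("pics/w2.png",eyes.capture(c))
for t,z in [("blank_1_mid",20)]:
    for r in spotter.place_of(t,c)[:4]: print(t,np.round(r["uv"]),round(r["score"],2),ray(c,r["uv"],z).round(1))
E
```

```text
3.075 [510.   24.1 197.9] [2.525 1.867 0.007] [ 1.4 -0.4 -0.1] 85.47544793908929
[-0.03  0.02  1.5   0.    1.62 -1.3 ] [[0.293, 0.956, 0.004], [0.956, -0.293, 0.002], [0.003, 0.003, -1.0]]
blank_1_mid [304. 194.] 0.62 [498.9  14.7  20. ]
```

View pics/w2.png

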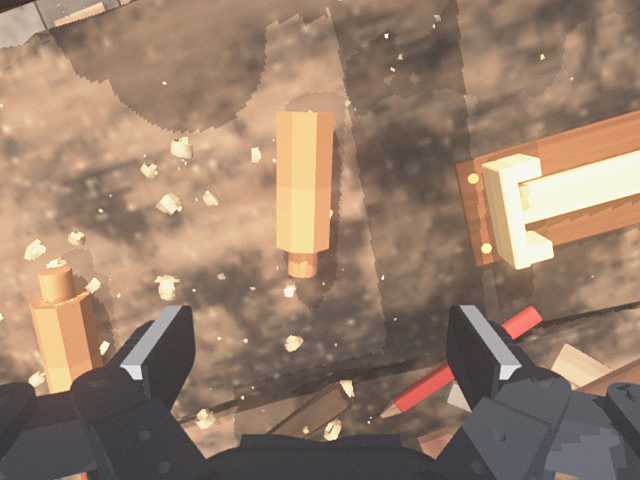

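The blank runs straight down the image: plain end (305,112), shoulder (303,250), tenon tip (302,277). It is well aligned with the tool.

```bash
python3 - <<'E'
from h import *
s=env.observe();M=R.from_rotvec(s["ee_rot"]).as_matrix();p=np.array(s["ee_pos"])
P={}
for n,uv,z in [("plain",(305,113),22),("shoulder",(303,250),24),("tip",(302,277),16)]:
    P[n]=ray("wrist",uv,z); print(n,P[n].round(1),(M.T@(P[n]-p)).round(1))
d=(P["shoulder"]-P["plain"])[:2];print("az",np.degrees(np.arctan2(d[1],d[0])),np.linalg.norm(d),"tool y az",np.degrees(np.arctan2(M[1,1],M[0,1])))
print(np.linalg.norm((P["tip"]-P["plain"])[:2]))
E
```

```text
plain [442.8  33.1  22. ] [-11.4 -68.  176. ]
shoulder [540.1   0.7  24. ] [-13.9  34.6 174.5]
tip [564.5  -8.2  16. ] [-15.3  60.5 182.6]
az -18.375440172135892 102.623305822177 tool y az -16.954756003566136
128.53982142124755
```

Request:
{"op": "play_rows", "data": {"rows": "1 -4.8 16.7 45 0 0 0.01;1 -4.8 16.7 45 0 0 0.01;1 -4.8 16.7 45 0 0 0;1 0 0 20 0 0 0;1 0 0 0 0 0 0"}}

```text
time_s: 3.8
ee_pos: [557.8, -2.2, 42.8]
ee_rot: [2.521, 1.864, 0.017]
wrist_force: [0.5, 0.1, 0.9]
grip_width: 85.8
```

```bash
python3 - <<'E'
from h import *
s=env.observe();M=R.from_rotvec(s["ee_rot"]).as_matrix();p=np.array(s["ee_pos"])
st()
for P in ([442.8,33.1,22],[540.1,.7,24],[564.5,-8.2,16]): print((M.T@(P-p)).round(1))
E
```

```text
3.8 [557.8  -2.2  42.8] [2.521 1.864 0.017] [0.5 0.1 0.9] 85.79336388631926
[  -0.  -120.5   19.4]
[ -2.5 -17.9  18.6]
[-3.9  7.9 26.9]
```

Request:
{"op": "play_rows", "data": {"rows": "1 -2.5 0 20 0 0 0.02;1 0 0 16 0 0 0;1 0 0 0 0 0 0"}}

```text
time_s: 4.18
ee_pos: [559.7, -3.6, 10.0]
ee_rot: [2.531, 1.844, 0.025]
wrist_force: [-0.6, -0.8, 0.3]
grip_width: 85.3
```

Request:
{"op": "play_rows", "data": {"rows": "0 0 0 0 0 0 0;0 0 0 0 0 0 0;0 0 0 0 0 0 0;0 0 0 0 0 0 0;0 0 0 0 0 0 0;0 0 0 0 0 0 0;0 0 0 0 0 0 0;0 0 0 0 0 0 0", "force": 20}}

```text
time_s: 5.18
ee_pos: [561.5, -3.4, 13.2]
ee_rot: [2.527, 1.844, 0.031]
wrist_force: [-0.3, -0.5, -0.1]
grip_width: 22.8
```

Request:
{"op": "play_rows", "data": {"rows": "0 0 0 3 0 0 0;0 0 0 0 0 0 0;0 0 0 0 0 0 0"}}

```text
time_s: 5.55
ee_pos: [562.8, -3.8, 12.0]
ee_rot: [2.526, 1.842, 0.034]
wrist_force: [-2.4, 0.8, 3.2]
grip_width: 22.5
```

```bash
python3 - <<'E'
from h import *
for i in range(3):
    s=st()
    eyes.capture("wrist")
cv2.imwrite("pics/w3.png",eyes.capture("wrist"))
E
```

```text
5.55 [562.8  -3.8  12. ] [2.526 1.842 0.034] [-2.4  0.8  3.2] 22.511187868224848
5.6 [562.8  -3.7  12. ] [2.526 1.842 0.034] [-1.3 -0.5  4.9] 22.793879960793294
5.65 [562.8  -3.7  11.9] [2.525 1.842 0.034] [-2.  -0.5  3.8] 22.811851756703657
```

View pics/w3.png

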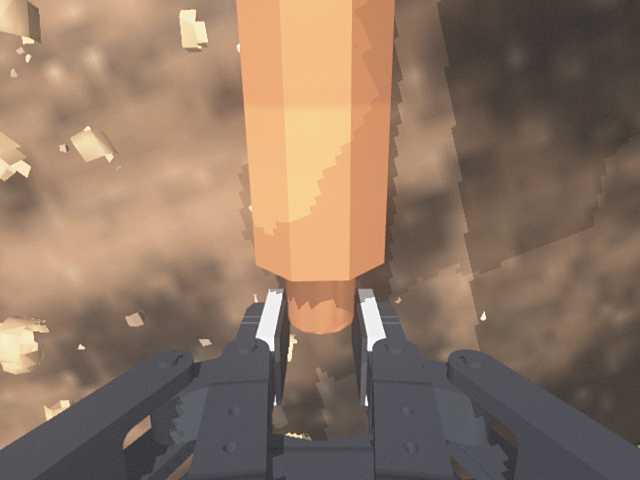

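The fingers closed to 22.8 mm, so this is the 24 mm tenon, and it points away from the robot (+x). The picture agrees: tenon between the pads at (320,310). Next I'll open, slide back along the body and recheck.

Request:
{"op": "play_rows", "data": {"rows": "1 0 0 0 0 0 0;1 0 0 0 0 0 0;1 0 0 0 0 0 0;1 0 0 0 0 0 0;1 0 0 0 0 0 0;1 0 0 -40 0.025 -0.008 0;1 0 -33 0 0 0 0;1 0 -33 0 0 0 0;1 0 0 0 0 0 0"}}

```text
time_s: 6.88
ee_pos: [497.1, 16.8, 51.9]
ee_rot: [-2.538, -1.85, 0.0]
wrist_force: [0.6, 0.5, -0.0]
grip_width: 85.3
```

```bash
python3 - <<'E'
from h import *
s=st();M=R.from_rotvec(s["ee_rot"]).as_matrix();p=np.array(s["ee_pos"]);print(M.round(3).tolist())
for P in ([442.8,33.1,22],[540.1,.7,24],[564.5,-8.2,16]): print((M.T@(P-p)).round(1))
for c in ("scene","side"):
    eyes.capture(c)
    for r in spotter.place_of("blank_1_mid",c)[:3]: print(c,np.round(r["uv"]),round(r["score"],2),ray(c,r["uv"],20).round(1))
E
```

```text
6.875 [497.1  16.8  51.9] [-2.538 -1.85   0.   ] [ 0.6  0.5 -0. ] 85.32147466708267
[[0.306, 0.952, -0.001], [0.952, -0.306, 0.001], [0.0, -0.001, -1.0]]
[ -1.1 -56.7  30. ]
[-2.2 45.9 27.9]
[-3.2 71.8 35.8]
scene [297. 238.] 0.56 [497.2  20.9  20. ]
side [317. 241.] 0.75 [500.3   2.4  20. ]
```

Request:
{"op": "play_rows", "data": {"rows": "1 -1 0 23 0 0 0;1 0 0 22 0 0 0;0 0 0 0 0 0 0;0 0 0 0 0 0 0;0 0 0 0 0 0 0;0 0 0 0 0 0 0;0 0 0 0 0 0 0;0 0 0 0 0 0 0;0 0 0 0 0 0 0", "force": 40}}

```text
time_s: 8.2
ee_pos: [502.7, 14.0, 8.5]
ee_rot: [2.538, 1.846, 0.006]
wrist_force: [-0.0, 0.3, -2.6]
grip_width: 39.8
```

Request:
{"op": "play_rows", "data": {"rows": "0 0 0 -45 0 0 0;0 0 0 -45 0 0 0;0 0 0 0 0 0 -0.18;0 0 0 0 0 0 -0.18;0 0 0 0 0 0 -0.18;0 0 0 0 0 0 -0.18;0 0 0 0 0 0 -0.18;0 0 0 0 0 0 -0.18;0 0 0 0 0 0 -0.18;0 0 0 0 0 0 -0.18;0 0 0 0 0 0 -0.18;0 0 0 0 0 0 -0.18", "force": 50}}

```text
time_s: 9.7
ee_pos: [497.5, 67.6, 98.3]
ee_rot: [0.182, 3.123, -0.083]
wrist_force: [0.9, 0.0, -1.5]
grip_width: 39.0
```

```bash
python3 - <<'E'
from h import *
s=st();M=R.from_rotvec(s["ee_rot"]).as_matrix();p=np.array(s["ee_pos"]);print(M.round(3).tolist(),np.round(s["joint_positions"],2),np.degrees(np.arctan2(M[1,1],M[0,1])))
i=eyes.capture("wrist");cv2.imwrite("pics/w4.png",i)
for t,z in [("jig_seat",34),("jig_notch",34)]:
    for r in spotter.place_of(t,"wrist")[:2]: print(t,np.round(r["uv"]),round(r["score"],2),ray("wrist",r["uv"],z).round(1))
E
```

```text
9.7 [497.5  67.6  98.3] [ 0.182  3.123 -0.083] [ 0.9  0.  -1.5] 39.01505511319234
[[-0.993, 0.117, 0.009], [0.116, 0.992, -0.054], [-0.015, -0.053, -0.999]] [ 0.09  0.07  1.65 -0.06  1.42 -2.92] 83.29544014115315
```

View pics/w4.png

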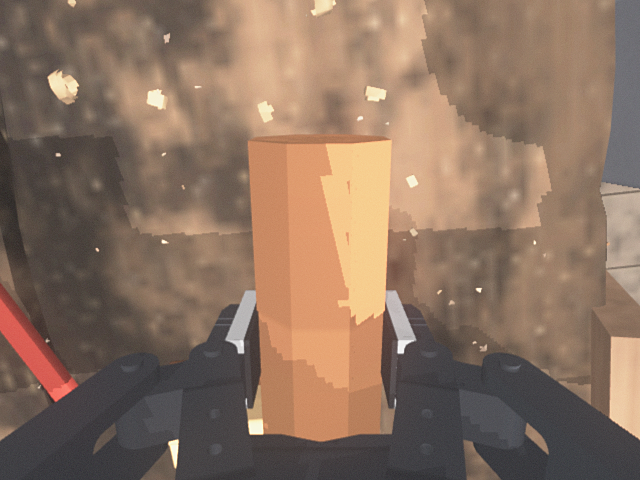

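The blank is held at 39 mm, with its plain end towards the camera at (320,137) and the tenon forward. Joint 6 is near its limit at -2.92. Moving to +y relieves it, and I'll finish the turn there.

Request:
{"op": "play_rows", "data": {"rows": "0 -9.5 43 0 0 0 0;0 -9.5 43 0 0 0 0;0 -9.5 43 0 0 0 0;0 -9.5 30 0 0 0 0;0 0 0 0 0 0 0"}}

```text
time_s: 10.48
ee_pos: [555.3, 224.2, 89.8]
ee_rot: [0.187, 3.124, -0.082]
wrist_force: [0.0, 0.2, -1.6]
grip_width: 38.8
```

```bash
cat >> h.py <<'E'
def rep(target,az):
    s=st();M=R.from_rotvec(s["ee_rot"]).as_matrix();p=np.array(s["ee_pos"])
    a=np.radians(az);y=np.array([np.cos(a),np.sin(a),0]);z=np.array([0,0,-1.]);x=np.cross(y,z)
    D=np.c_[x,y,z]
    print("tool shift",(M.T@(np.array(target)-p)).round(1),"tool turn",R.from_matrix(M.T@D).as_rotvec().round(3),"j",np.round(s["joint_positions"],2),"y az",np.degrees(np.arctan2(M[1,1],M[0,1])).round(1))
E
python3 - <<'E'
from h import *
rep([555,236,100],90)
E
```

```text
10.475 [555.3 224.2  89.8] [ 0.187  3.124 -0.082] [ 0.   0.2 -1.6] 38.8120383721688
tool shift [  1.5  11.2 -10.8] tool turn [-0.052  0.011 -0.12 ] j [ 0.35  0.35  1.34 -0.05  1.46 -2.67] y az 83.1
```

Request:
{"op": "play_rows", "data": {"rows": "0 0 0 0 -0.052 0.011 -0.12;0 0 0 0 0 0 0"}}

```text
time_s: 10.72
ee_pos: [555.3, 221.9, 89.3]
ee_rot: [-0.001, -3.14, 0.001]
wrist_force: [0.4, 0.1, -1.3]
grip_width: 38.9
```

```bash
python3 - <<'E'
from h import *
rep([555,236,80],90)
for c in ("scene","side","wrist"): cv2.imwrite(f"pics/{c}5.png",eyes.capture(c))
for c in ("scene","side","wrist"):
    for t,z in [("jig_seat",34),("jig_notch",34),("blank_1_mid",95)]:
        for r in spotter.place_of(t,c)[:2]: print(c,t,np.round(r["uv"]),round(r["score"],2),ray(c,r["uv"],z).round(1))
a=cv2.imread("pics/scene5.png");u=np.array(proj("scene",[555,236,50]),int)
b=cv2.imread("pics/side5.png");v=np.array(proj("side",[555,236,50]),int);print(u,v)
f=lambda i,u:cv2.resize(i[u[1]-50:u[1]+50,u[0]-50:u[0]+50],(400,400),interpolation=2)
cv2.imwrite("pics/c5.png",np.hstack([f(a,u),f(b,v)]))
E
```

```text
10.725 [555.3 221.9  89.3] [-1.00e-03 -3.14e+00  1.00e-03] [ 0.4  0.1 -1.3] 38.94798064275018
tool shift [ 0.3 14.1  9.2] tool turn [-0.    -0.002 -0.   ] j [ 0.32  0.34  1.36  0.    1.44 -2.82] y az 90.0
scene jig_seat [279. 205.] 0.76 [559.6 229.1  34. ]
scene jig_notch [273. 200.] 0.62 [563.5 274.9  34. ]
scene blank_1_mid [278. 187.] 0.66 [561.3 236.3  95. ]
side jig_seat [330. 208.] 0.76 [557.4 244.6  34. ]
side jig_notch [330. 202.] 0.67 [564.2 307.2  34. ]
side blank_1_mid [330. 189.] 0.72 [556.2 231.5  95. ]
wrist blank_1_mid [318. 324.] 0.62 [555.9 225.   95. ]
[276 200] [329 203]
```

View pics/wrist5.png

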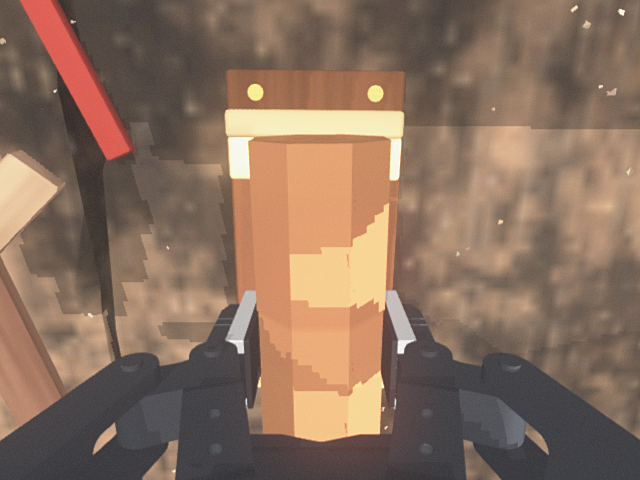

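View pics/c5.png

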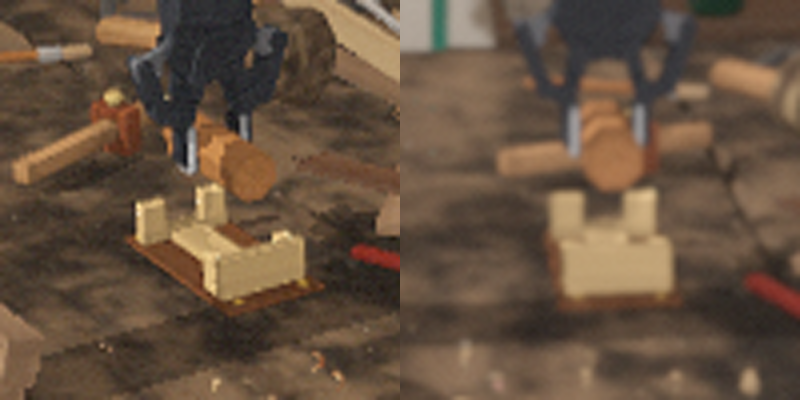

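The wrist view shows the stop at rows 110–136, columns 226–403, and the base end at row 70. The blank's plain end is at row 136, column 320. The scene and side crops show the blank level above the jig with the plain end towards the stop. Now the offsets.

```bash
python3 - <<'E'
from h import *
s=st();t=s["ee_pos"][2]
def q(n,z,*ps): print(n,z,[ray("wrist",p,z)[:2].round(1).tolist() for p in ps])
q("stop inner top",41,(226,136),(403,136)); q("stop outer",41,(226,110),(403,110)); q("base end",6,(227,70),(404,70))
q("cheek end",37,(231,179),(398,179))
q("plain top edge",t+31.5,(289,139),(352,139)); q("plain mid sides",t+12,(249,141),(391,141)); q("body sides near grip",t+11.5,(258,310),(387,310))
E
```

```text
11.325 [555.1 223.8  89.3] [ 0.005 -3.14  -0.   ] [-0.6 -0.2 -2.1] 38.94914629158569
stop inner top 41 [[596.2, 163.6], [519.4, 163.4]]
stop outer 41 [[595.5, 152.8], [520.0, 152.6]]
base end 6 [[601.3, 134.0], [514.0, 133.8]]
cheek end 37 [[595.9, 183.0], [519.8, 182.8]]
plain top edge 120.81620300150222 [[563.3, 159.4], [547.4, 159.4]]
plain mid sides 101.31620300150222 [[576.6, 161.3], [534.3, 161.2]]
body sides near grip 100.81620300150222 [[576.1, 216.8], [532.9, 216.7]]
```

Request:
{"op": "play_rows", "data": {"rows": "0 -1 6 0 0 0 0;0 -1 6 0 0 0 0;0 0 0 16 0 0 0;0 0 0 16 0 0 0;0 0 0 0 0 0 0"}}

```text
time_s: 11.95
ee_pos: [556.4, 236.8, 53.7]
ee_rot: [0.005, -3.138, 0.001]
wrist_force: [-0.5, 0.1, -1.7]
grip_width: 38.5
```

```bash
python3 - <<'E'
from h import *
rep([557,236,55],90)
cv2.imwrite("pics/w6.png",eyes.capture("wrist"))
E
```

```text
11.95 [556.4 236.8  53.7] [ 5.000e-03 -3.138e+00  1.000e-03] [-0.5  0.1 -1.7] 38.5306337857709
tool shift [-0.6 -0.8 -1.3] tool turn [-0.001 -0.003  0.003] j [ 0.34  0.4   1.36  0.    1.39 -2.8 ] y az 90.2
```

View pics/w6.png

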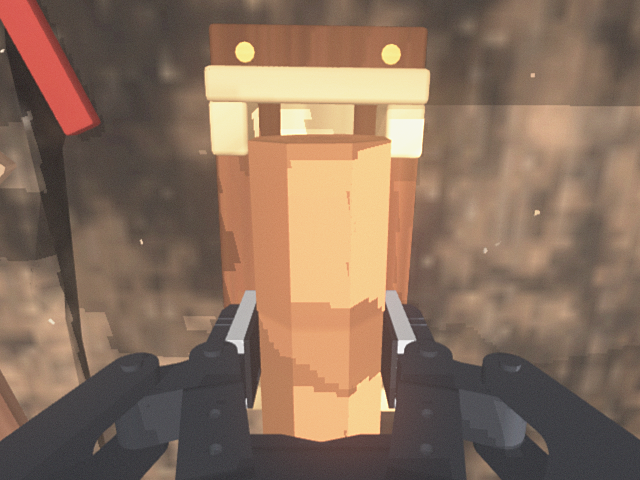

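The blank's end is at row 137, column 320. The stop's inner edge is at row 102, the rail shows at columns 280–355, and the cheeks' inner edges are at columns 247 and 387.

```bash
python3 - <<'E'
from h import *
s=st();t=s["ee_pos"][2]
def q(n,z,*ps): print(n,z,[ray("wrist",p,z)[:2].round(1).tolist() for p in ps])
q("stop inner top",41,(206,101),(429,103)); q("stop sides",41,(205,85),(430,85)); q("cheek inner",37,(247,108),(387,108))
q("cheek end",37,(212,155),(420,157));q("rail",14,(280,115),(355,115))
q("plain top edge",t+31.5,(289,139),(352,139)); q("plain mid sides",t+12,(249,141),(391,141)); q("body sides near grip",t+11.5,(258,310),(387,310))
E
```

```text
12.0 [556.8 237.   54.7] [ 0.005 -3.14   0.   ] [-0.1  0.1 -2.5] 38.9491483170611
stop inner top 41 [[596.8, 162.8], [519.3, 163.2]]
stop sides 41 [[596.7, 157.5], [519.4, 157.3]]
cheek inner 37 [[583.3, 165.0], [533.2, 164.9]]
cheek end 37 [[596.9, 181.7], [520.2, 182.2]]
rail 14 [[573.6, 167.8], [542.8, 167.7]]
plain top edge 86.20324909705066 [[565.1, 172.5], [549.2, 172.5]]
plain mid sides 66.70324909705066 [[578.3, 174.5], [536.1, 174.3]]
body sides near grip 66.20324909705066 [[577.8, 229.9], [534.6, 229.8]]
```

The measured sizes check out: cheek gap 50.1 mm, rail 30.8 mm. The blank needs about 1.3 mm across and -1.5 mm along, then down.

Request:
{"op": "play_rows", "data": {"rows": "0 -1.5 -1.5 0 0 0 0;0 0 0 11 0 0 0;0 0 0 10 0 0 0;0 0 0 0 0 0 0"}}

```text
time_s: 12.5
ee_pos: [558.9, 235.2, 32.9]
ee_rot: [0.004, -3.141, -0.0]
wrist_force: [-0.4, -0.9, -1.6]
grip_width: 38.8
```

```bash
python3 - <<'E'
from h import *
rep([558,235,23],90)
E
```

```text
12.5 [558.9 235.2  32.9] [ 0.004 -3.141 -0.   ] [-0.4 -0.9 -1.6] 38.764141960287205
tool shift [ 0.9 -0.2  9.9] tool turn [ 0.    -0.001  0.003] j [ 0.34  0.43  1.37  0.    1.35 -2.81] y az 90.2
```

Request:
{"op": "play_rows", "data": {"rows": "0 0.5 0 5 0 0 0;0 0 0 4 0 0 0;0 0 0 0 0 0 0"}}

```text
time_s: 12.88
ee_pos: [558.5, 235.3, 23.6]
ee_rot: [0.004, -3.141, -0.001]
wrist_force: [0.1, -0.5, -2.0]
grip_width: 38.6
```

Request:
{"op": "play_rows", "data": {"rows": "0 0 0 1.5 0 0 0;0 0 0 0 0 0 0"}}

```text
time_s: 13.12
ee_pos: [558.7, 235.4, 22.3]
ee_rot: [-0.004, 3.142, 0.001]
wrist_force: [-0.6, -0.2, -1.6]
grip_width: 38.8
```

```bash
python3 - <<'E'
from h import *
st()
b=[]
for c in ("scene","side"):
    i=eyes.capture(c);u=np.array(proj(c,[557,240,40]),int)
    b.append(cv2.resize(i[u[1]-30:u[1]+30,u[0]-30:u[0]+30],(400,400),interpolation=2))
cv2.imwrite("pics/c7.png",np.hstack(b))
E
```

```text
13.125 [558.7 235.4  22.3] [-4.000e-03  3.142e+00  1.000e-03] [-0.6 -0.2 -1.6] 38.81570968131349
```

View pics/c7.png

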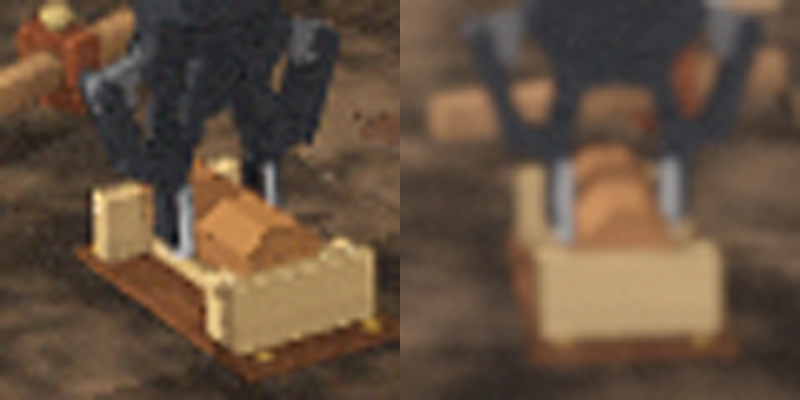

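Both crops show the blank between the stop and the notch plate, almost on the rail (scene half ~(250,240)), with no weight taken yet. I'll lower to contact.

Request:
{"op": "play_rows", "data": {"rows": "0 0 0 1.5 0 0 0;0 0 0 0 0 0 0"}}

```text
time_s: 13.48
ee_pos: [559.2, 235.5, 21.6]
ee_rot: [-0.004, 3.14, 0.002]
wrist_force: [0.9, -0.1, -1.9]
grip_width: 38.9
```

Request:
{"op": "play_rows", "data": {"rows": "0 0.8 0 1.5 0 0 0;0 0 0 1 0 0 0;0 0 0 0 0 0 0"}}

```text
time_s: 13.85
ee_pos: [559.5, 235.6, 21.6]
ee_rot: [-0.004, 3.137, 0.002]
wrist_force: [-0.8, -0.4, -1.6]
grip_width: 38.9
```

Request:
{"op": "play_rows", "data": {"rows": "0 1 0 3 0 0 0;0 0 0 0 0 0 0"}}

```text
time_s: 14.1
ee_pos: [559.8, 235.7, 21.8]
ee_rot: [-0.004, 3.134, 0.003]
wrist_force: [0.2, 0.4, -2.6]
grip_width: 39.0
```

```bash
python3 - <<'E'
from h import *
rep([558,235,20],90)
s=env.observe();print(np.round(s["ft_torque"],2),np.round(s["joint_efforts"],1),np.round(s["joint_positions"],3))
cv2.imwrite("pics/w8.png",eyes.capture("wrist"));st()
E
```

```text
14.1 [559.8 235.7  21.8] [-4.000e-03  3.134e+00  3.000e-03] [ 0.2  0.4 -2.6] 38.97522939567029
tool shift [ 1.8 -0.7  1.8] tool turn [0.002 0.008 0.003] j [ 0.34  0.44  1.38 -0.    1.32 -2.81] y az 90.1
[-0.01  0.03 -0.08] [ -0.  -51.4 -33.8  -0.    0.    0. ] [ 3.380e-01  4.350e-01  1.382e+00 -1.000e-03  1.316e+00 -2.806e+00]
14.15 [559.7 235.7  21.7] [-4.000e-03  3.134e+00  3.000e-03] [ 0.3 -0.1 -1. ] 39.11002465264617
```

View pics/w8.png

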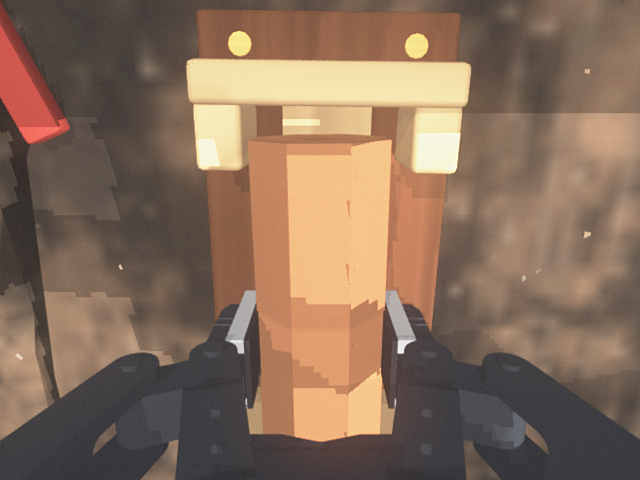

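The blank's end is centred at column 320, against about 328 for the stop, so it sits 2 mm towards +x. The end gap of about 9 mm is fine. I'll correct sideways, then press lightly and read the force in the same row.

Request:
{"op": "play_rows", "data": {"rows": "0 2.5 0 -1 0 -0.008 0;0 1 0 4 0 0 0"}}

```text
time_s: 14.4
ee_pos: [556.8, 235.8, 21.4]
ee_rot: [-0.004, 3.124, 0.003]
wrist_force: [-13.9, -7.5, 39.6]
grip_width: 39.1
```

The force rose to 40 N upward, so the blank is resting on the rail. I'll relax, level, then release.

Request:
{"op": "play_rows", "data": {"rows": "0 0 0 -0.5 0 0.017 0;0 0 0 0 0 0 0"}}

```text
time_s: 14.65
ee_pos: [556.6, 235.9, 22.2]
ee_rot: [-0.004, 3.141, 0.003]
wrist_force: [0.6, 0.2, -2.3]
grip_width: 39.0
```

```bash
python3 - <<'E'
from h import *
rep([558,235,21.5],90)
E
```

```text
14.65 [556.6 235.9  22.2] [-4.000e-03  3.141e+00  3.000e-03] [ 0.6  0.2 -2.3] 39.01104499538804
tool shift [-1.4 -0.9  0.7] tool turn [0.002 0.001 0.003] j [ 0.34  0.43  1.39  0.    1.32 -2.81] y az 90.2
```

Request:
{"op": "play_rows", "data": {"rows": "1 0 0 0 0 0 0;1 0 0 0 0 0 0;1 0 0 0 0 0 0;1 0 0 0 0 0 0;1 0 0 0 0 0 0;1 0 0 -30 0 0 0;1 0 0 -40 0 0 0;1 0 0 -50 0 0 0;1 0 -50 -20 0 0 0;1 0 -50 -20 0 0 0;1 0 -50 -20 0 0 0;1 0 0 0 0 0 0"}}

```text
time_s: 16.15
ee_pos: [548.4, 119.2, 206.1]
ee_rot: [0.091, 3.134, -0.037]
wrist_force: [0.7, 0.7, 0.4]
grip_width: 85.5
```

```bash
python3 - <<'E'
from h import *
st()
w=eyes.capture("wrist");b=[cv2.resize(w,(533,400))]
for c in ("scene",):
    i=eyes.capture(c);u=np.array(proj(c,[557,240,40]),int)
    b.append(cv2.resize(i[u[1]-40:u[1]+40,u[0]-26:u[0]+26],(260,400),interpolation=2))
cv2.imwrite("pics/w9.png",w);cv2.imwrite("pics/c9.png",np.hstack(b))
E
```

```text
16.15 [548.4 119.2 206.1] [ 0.091  3.134 -0.037] [0.7 0.7 0.4] 85.5147077210019
```

The picture limit is reached, so the last check will be numeric: compare the image with the expected outline and use the networks.

```bash
python3 - <<'E'
from h import *
st()
for c in ("wrist","scene","side"):
    for t,z in [("blank_1_mid",34),("jig_seat",34),("jig_notch",34)]:
        if t=="blank_1_mid" : eyes.capture(c)
        for r in spotter.place_of(t,c)[:3]: print(c,t,np.round(r["uv"]),round(r["score"],2),ray(c,r["uv"],z).round(1))
w=cv2.imread("pics/w9.png")
# along-axis profile on top ridge z=54 body / 46 tenon
for y in range(150,325,6):
    row=[]
    for z in (54,46,14):
        u=proj("wrist",[557.5,y,z]);a,b=int(round(u[0])),int(round(u[1]))
        row.append((a,b,w[b-1:b+2,a-1:a+2].reshape(-1,3).mean(0).astype(int).tolist()) if 1<b<478 and 1<a<638 else None)
    print(y,row)
for y in (190,230,265):   # cross profile at z~40
  print(y,[(x,w[int(proj("wrist",[x,y,40])[1]),int(proj("wrist",[x,y,40])[0])].tolist()) for x in range(525,592,4)])
E
```

```text
16.25 [547.7 120.5 203.6] [ 0.087  3.139 -0.037] [ 0.2 -0.5 -0.7] 85.41028148167567
wrist blank_1_mid [320. 350.] 0.63 [554.4 234.   34. ]
scene blank_1_mid [276. 206.] 0.56 [549.1 229.8  34. ]
scene jig_seat [279. 203.] 0.94 [565.5 241.6  34. ]
scene jig_notch [273. 202.] 0.75 [555.3 262.7  34. ]
side blank_1_mid [329. 210.] 0.5 [554.  217.9  34. ]
side jig_seat [330. 208.] 0.7 [559.3 241.3  34. ]
side jig_notch [329. 201.] 0.98 [562.2 316.2  34. ]
150 [(310, 261, [239, 247, 247]), (310, 257, [191, 231, 243]), (311, 245, [128, 173, 214])]
156 [(310, 269, [243, 249, 247]), (310, 265, [240, 247, 247]), (311, 252, [143, 195, 227])]
162 [(311, 276, [105, 149, 210]), (311, 273, [103, 145, 207]), (312, 259, [236, 248, 247])]
168 [(311, 284, [102, 146, 205]), (311, 280, [100, 142, 200]), (312, 266, [241, 247, 247])]
174 [(312, 292, [160, 223, 247]), (312, 288, [100, 142, 203]), (313, 273, [103, 147, 209])]
180 [(312, 299, [159, 222, 247]), (312, 295, [158, 222, 247]), (313, 280, [100, 142, 200])]
186 [(313, 307, [155, 219, 246]), (313, 302, [153, 215, 246]), (314, 286, [101, 142, 201])]
19
[... 2626 characters left out ...]
]), (545, [149, 214, 247]), (549, [143, 201, 246]), (553, [143, 202, 246]), (557, [141, 199, 246]), (561, [139, 199, 246]), (565, [101, 136, 202]), (569, [106, 144, 213]), (573, [119, 171, 234]), (577, [91, 125, 182]), (581, [89, 119, 177]), (585, [85, 116, 171]), (589, [86, 116, 173])]
265 [(525, [146, 199, 234]), (529, [153, 204, 237]), (533, [132, 179, 225]), (537, [176, 237, 247]), (541, [175, 236, 247]), (545, [175, 236, 247]), (549, [171, 231, 247]), (553, [173, 234, 247]), (557, [173, 233, 247]), (561, [172, 233, 247]), (565, [119, 169, 235]), (569, [123, 171, 236]), (573, [120, 170, 235]), (577, [148, 199, 232]), (581, [149, 200, 234]), (585, [151, 202, 234]), (589, [146, 199, 230])]
```

```bash
python3 -c "
from bench import job_done
print(job_done())"
```

```text
the job is handed in; nothing more can be done
None
```

The nearer blank now lies flat on the jig rail with its tenon through the notch. I handed the job in at about 16.4 s with the gripper open and clear.

- **Feeling the end:** I closed the fingers on the end away from the robot while the blank lay on the bench. They stopped at 22.8 mm, slightly under the nominal 24 mm but clearly not 40 mm, so that end has the tenon. The close-up picture agreed.
- **Turning and laying:** I gripped the body (39–40 mm), turned it about 108° and lowered it between the stop and the notch plate. A light press gave about 40 N upward at the wrist, which showed it was resting on the rail.
- **Last checks:** After release, the wrist image gave the body from y ≈ 171 to 274 mm at rail height and the tenon to about 298 mm. Against the earlier jig measurements, that leaves gaps of about 8 mm at the stop and 5 mm at the plate.
- **Less certain:** The 12-picture limit stopped me viewing the final image, so I checked it only by pixel colours and the networks. Across the rail it is centred to about 1–3 mm, within the 5 mm play. The networks put the blank's middle at y = 218 to 234 mm; the 218 mm came from the far side camera and disagrees with the wrist measurement.
- **Other blank:** I did not touch it.

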